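Fill the jar through the spring-shutter funnel

TASK

Fill the clear jar with beads: using the scoop, not your fingers, pour at least three of the five beads from the blue bin into the white funnel while its shutter is shut, and set the scoop back down on the table on its flat bottom. Then take the black knob, pull the spring-return shutter out until its red line meets the red mark on the guide rail, and keep it there, so that at least three beads drop into the jar. Finish while still gripping the knob with the shutter held at the mark (let go and it snaps shut), leaving the jar in its place under the funnel and the film tub, tape measure and spray pen where they stand.

Things in the scene. Friction and masses are not known exactly. Their poses are not given: they have to be found in the camera images.
- scoop_grip (a point): small steel hand scoop with a raised wooden handle; this point is the middle of the handle, where to grip it: 64 mm above the scoop's underside, 38 mm behind its back wall, 110 mm behind its lip. +x = its open nose, +y = left, +z = up; it starts flat on the table. Handle 16 mm wide in y, rising backwards at 45 degrees to 94 mm height. 100 g
- scoop_lip (a point): middle of the scoop's front lip, on its underside; axes as scoop_grip. Bowl 72 mm long in x, 56 mm wide outside, 52 inside; floor 2 mm thick, thinned at the lip; back wall 28 mm high; sides 28 mm high at the back, falling to nothing at the lip; front open
- scoop: the scoop; origin on its underside, at the middle of the back wall's outer face; axes as scoop_grip
- bin: blue parts bin, fixed; origin at the centre of its underside, +x to its tall back end; 76 mm wide in y (68 inside); inner floor from x -91 to +80 mm, 3 mm thick; back wall 36 mm high, sloping out at 55 degrees to x 103; front wall (-x) 20 high, sides 36 falling to 20 at the front. Beads lie at x 10 to 78; the front half is empty: set the scoop down there, push it to the back wall and up its slope while tipping the nose up
- bead0: natural wood bead, a ball of 16 mm diameter with a thin dark bore, smooth, 10 g; origin at its centre
- bead1: red-brown bead, a ball of 16 mm diameter with a thin dark bore, smooth, 10 g; origin at its centre
- bead2: cream bead, a ball of 16 mm diameter with a thin dark bore, smooth, 10 g; origin at its centre
- bead3: natural wood bead, a ball of 16 mm diameter with a thin dark bore, smooth, 10 g; origin at its centre
- bead4: red-brown bead, a ball of 16 mm diameter with a thin dark bore, smooth, 10 g; origin at its centre
- stand: filling stand, fixed: plywood base (x -150 to +80 mm, 130 mm wide, 8 mm thick), posts, grey deck, white funnel. Origin at table height straight below the funnel's axis; the shutter is pulled out towards -x; z up. Nothing on it is higher than the funnel's rim
- funnel_mouth (a point): centre of the white funnel's mouth at rim height, 139 mm above the table; mouth 125 mm inside diameter, 45 degree cone down to a 44 mm neck, closed below by the shutter plate (its top 69 mm above the table)
- funnel_mid (a point): point on the funnel's axis 92 mm above the table, at the foot of the cone, just above the neck
- shutter (a joint): travel (m) of the shutter plate: 0 = shut, grows as the knob is pulled to the stand's -x. At 0.050 its red line meets the red mark and its 46 mm square opening is right under the neck; further out (stop at 0.075) it closes again. A spring pulls it back: 2.4 N when shut, 8.4 N at the mark
- shutter_knob (a point): centre of the black upright knob on the shutter plate, moving with it; axes as the stand. 22 mm wide in y, 18 mm in x, from 74 to 120 mm above the table (this point at 97). Grip it from above across y; below it plate and rails reach 72 mm, and a collar 26 mm wide reaches 75 mm. 145 mm in front of the funnel's axis when shut
- stand_mark (a point): the red mark across the top of the left (+y) guide rail of the stand, 71 mm above the table
- shutter_line (a point): left end of the red line across the shutter plate; at the mark its x in the stand's frame equals that of stand_mark
- jar_mid (a point): point on the axis of the clear open jar, 22 mm above its underside (inner floor at 5 mm); the jar stands loose on the plywood base under the funnel; jar 63 mm in diameter, 50 mm high, 55 mm inside; z up
- tub_mid (a point): middle of a little black film tub with a grey lid, 34 mm diameter, 37 mm high; leave alone
- measure_mid (a point): middle of a yellow pocket tape measure, 61 x 72 x 31 mm; leave alone
- pen_mid (a point): middle of a white, red and grey spray pen lying on its side, 110 mm long, 25 mm thick; leave alone
There are look-alikes about, which are no part of the job. Of the things that look like the part that bears jar_mid, the middle-sized one is meant.

How it is judged:
By the outcome, as a careful person would: the job done as asked, in the order asked, and still so for the second after the job is handed in, while the arm keeps its last pose, push and grip.
It also fails if it takes over 64 s, if anything falls off the work surface, if the arm or the gripper's body presses on something with over 40 N, if the wrist force passes 120 N, or if a joint passes its speed limit or range.

ROBOT

A 6-joint arm with a two-finger parallel gripper is mounted at the origin on a cart in front of the work surface, level with it; the furniture and walls round the work are solid. World frame = base frame: x ahead of the robot, y to its left, z up, the work surface at z = 0. Lengths are in m, angles in degrees, forces in N, time in s.
With the tool pointing down it reaches from about 0.375 to 0.975 m from the base axis. Payload 3.8 kg.
Tool frame: the origin (TCP) lies at the very end of the fingers, on their centre line; the grasp point (between the pads) lies 19 mm behind it; x points along the fingers, y is the direction in which the jaws open and shut, and the axes are right-handed (so a half turn about x gives the same grasp; the last joint's range is limited). The gripper opens to 88 mm and grips with 3 to 60 N. Pads are 18 mm wide; open, the fingers measure 123 mm over their backs; the gripper's body (75 mm by 187 mm) begins 45 mm behind the grasp point.
Start: joints at [74.261, 15.12, 91.902, -0, 72.978, -2.114], TCP at [0.159, 0.656, 0.239] pointing down, gripper open.
Joint ranges: [-150.88, 150.88], [-54.13, 125.18], [17.81, 147.31], [-75.09, 255.09], [0, 152.58], [-146.25, 146.25]. Speed limits (degrees/s): [147.25, 147.25, 180, 180, 180, 180].

INTERFACE

Orientations are given as a 3x3 rotation matrix whose columns are the frame's x, y, z axes.
In Python, from cell import * gives the robot as it stands.
- The arm moves only by the shell command python3 -m creep 'ROWS' [FORCE]. ROWS is JSON, a list that holds one entry, the list of rows, each a list of 5 numbers: the shift along the tool's x, y, z in mm, then the turn about the tool's x in rad, then the closure in counts, from 0 (fully open) to 255 (shut). In form: [[[tx, ty, tz, turn, grip], ...]]. A call has 1 to 8 rows; each row shifts and turns the commanded pose from where the row before left it, along the tool's axes as they then stand; what a row does not reach is not made up. A row lasts 1/12 s, in which the tool goes at most 41.7 mm and 7.16 degrees, less where a joint would pass 70% of its speed; a pose out of reach is approached as far as the arm can. A call with a gripper value outside its range is refused whole. The fingers move at their own pace and stop on an object; FORCE is the grip in N (left out, the last holds). Time passes only in rows, so rows that do not move let the fingers close. It gives the time, the measured TCP pose, the force and the opening at its end, in the units of the state.
- get_state(): the state, without advancing time (a new reading comes with each control period).
- snapshot(name): name is "scene" or "top" or "wrist"; returns the picture (480x640x3 uint8, red, green, blue); there is no depth.
- camera_model(name): a dict with "fx", "fy", "cx", "cy" (pixels), "k1" (the pictures are not rectified: a ray, as slopes to the right and down, at radius r is drawn at 1 + k1 r^2 times it, then the intrinsics apply), "rvec" (rotation vector, rad) and "tvec" (3), from world to camera coordinates, as OpenCV has them. Camera axes: x right, y down, z forward; pixel columns grow to the right and rows downward; lengths in m; the calibration is good to about 2 mm. A picture is of the moment at which its call begins: read the wrist's pose just before it. camera_model takes no time and is no camera call; for the wrist camera it gives the pose at the moment of the call.
- job_done(): hands the job in, once; it reports no verdict.
The state is a dict: "time": time; "joint_pos": joint angles; "dq": joint speeds; "joint_torque": joint torques, N m; "tool_pos": TCP position; "orientation": TCP orientation; "wrist_force": force on the tool from outside, world axes, zero at the start; "moment": the same for the moment, N m; "grip_width": finger opening in m.
Only numpy, scipy, OpenCV 4.12 (cv2) and the standard library are available. Lean on these libraries where they do the work, as an engineer would, in place of code of your own. Each camera call takes 0.05 s, during which the arm holds its last target. There are 200 camera calls.

## Working session

There is one attempt and no reset: what is moved stays moved. The work goes in short steps, Python scripts to look and compute and a shell command to move; the robot and the scene stay as the last step left them, time stands still between calls to the robot, and variables do not carry over. Pictures are saved under pics/ and viewed, about 8 in all and at most 12, crops included, and the job is handed in when it is done.

```bash
ls; mkdir -p pics
python3 - <<'E'
from cell import *
import cv2
s=get_state();print(s)
for n in("scene","top"):
    im=snapshot(n);cv2.imwrite(f"pics/{n}0.png",im[:,:,::-1]);print(camera_model(n))
E
```

```text
pics
{'time': 0.0, 'joint_pos': array([ 7.42591383e+01,  1.51680176e+01,  9.19791228e+01, -1.81573648e-03,
        7.29799718e+01, -2.11636466e+00]), 'dq': array([0.02176107, 0.10039373, 0.06842573, 0.04411569, 0.13847921,
       0.03301431]), 'joint_torque': array([-2.51699767e-04, -5.02138460e+01, -3.56867230e+01,  7.29508465e-02,
        2.94957706e-02, -1.02806307e-04]), 'tool_pos': array([0.15884505, 0.65531284, 0.23742154]), 'orientation': array([[-5.72690879e-04,  2.35547974e-01,  9.71862554e-01],
       [-2.14354857e-03,  9.71860191e-01, -2.35548665e-01],
       [-9.99997539e-01, -2.21813116e-03, -5.16669443e-05]]), 'wrist_force': array([ 0.33846255,  0.54683862, -0.24041958]), 'moment': array([-0.00417068,  0.04974306, -0.01463471]), 'grip_width': 0.08809384530296989}
{'fx': 606.8915506461163, 'fy': 606.8915506461163, 'cx': 329.83595181552846, 'cy': 225.72447579230845, 'k1': -0.03736983992526074, 'rvec': array([ 1.95099773, -0.74512357,  0.4453032 ]), 'tvec': array([-0.47059125,  0.27647508,  0.79024946])}
{'fx': 555.3068589327213, 'fy': 555.3068589327213, 'cx': 333.17591088152193, 'cy': 234.5645052469665, 'k1': -0.15498546989167072, 'rvec': array([ 2.14743825, -2.11358931,  0.12646953]), 'tvec': array([0.02048391, 0.62643954, 1.05099668])}
```

View pics/scene0.png

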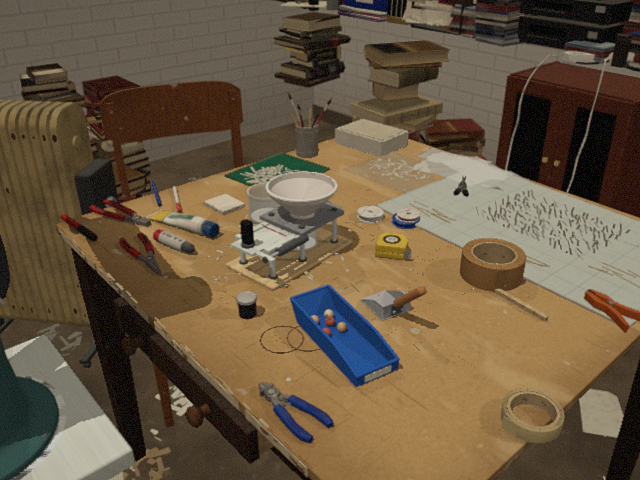

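View pics/top0.png

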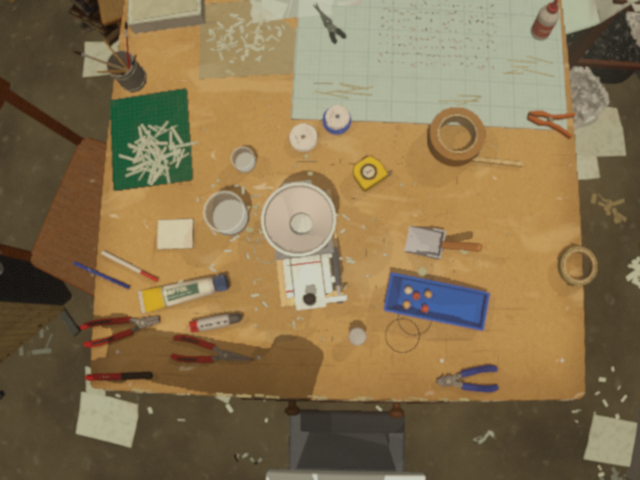

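```bash
cat > h.py <<'E'
import numpy as np,cv2
from cell import *
def D(c): # iterative inverse of 1+k1 r^2 == cv2 radial k1
    return np.array([[c['fx'],0,c['cx']],[0,c['fy'],c['cy']],[0,0,1]]),np.array([c['k1'],0,0,0,0.])
def ray(c,uv):
    K,d=D(c);p=cv2.undistortPoints(np.array([[uv]],float),K,d)[0,0]
    R=cv2.Rodrigues(c['rvec'])[0];o=-R.T@c['tvec'];return o,R.T@np.array([p[0],p[1],1])
def onz(c,uv,z):
    o,v=ray(c,uv);return o+v*(z-o[2])/v[2]
def proj(c,P):
    K,d=D(c);return cv2.projectPoints(np.array(P,float).reshape(-1,3),c['rvec'],c['tvec'],K,d)[0][:,0]
E
python3 - <<'E'
from h import *
im=cv2.imread('pics/top0.png')
a=cv2.resize(im[215:335,375:495],None,fx=5,fy=5,interpolation=cv2.INTER_CUBIC)
b=cv2.resize(im[175:325,250:350],None,fx=4,fy=4,interpolation=cv2.INTER_CUBIC)
cv2.imwrite('pics/cropA.png',a)
o=np.zeros((600,800,3),np.uint8);o[:,:400]=b
im=cv2.imread('pics/scene0.png');b=cv2.resize(im[165:315,225:360],None,fx=2.96,fy=4,interpolation=cv2.INTER_CUBIC);o[:600,400:400+b.shape[1]]=b[:, :400]
cv2.imwrite('pics/cropB.png',o)
c=camera_model('top')
print(proj(c,[[0,0,0],[.159,.656,.239],[.4,0,0]]))
for n,uv,z in [('funnel',(299,219),.139),('knob',(310,298),.12),('tub',(358,337),.037),('grip',(462,245),.064),('liptop',(407,240),0),('bin',(437,300),.02),('tape',(369,172),.03)]: print(n,onz(c,uv,z).round(3))
E
```

```text
[[343.40227107 547.30738223]
 [-29.0402718  475.40359841]
 [346.93124423 349.28371537]]
funnel [0.64  0.09  0.139]
knob [0.498 0.068 0.12 ]
tub [ 0.426 -0.021  0.037]
grip [ 0.606 -0.221  0.064]
liptop [ 0.624 -0.12   0.   ]
bin [ 0.501 -0.178  0.02 ]
tape [ 0.759 -0.04   0.03 ]
```

View pics/cropA.png

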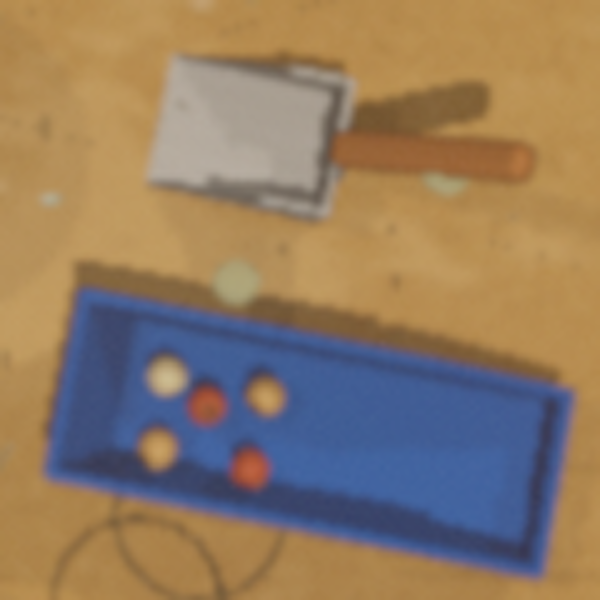

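View pics/cropB.png

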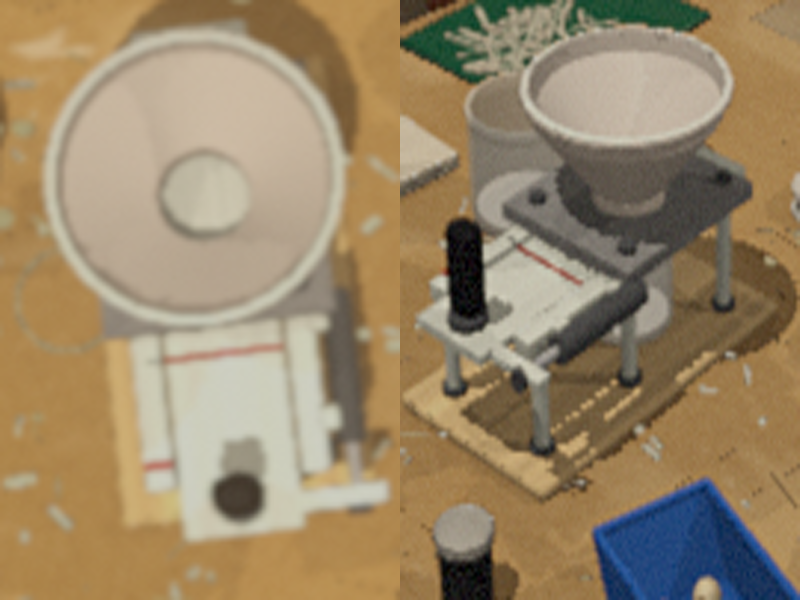

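Run:
```python
from h import *
c=camera_model('top')
A=lambda u,v,z:onz(c,((u+.5)/5-.5+375,(v+.5)/5-.5+215),z)
B=lambda u,v,z:onz(c,((u+.5)/4-.5+250,(v+.5)/4-.5+175),z)
deg=lambda v:np.degrees(np.arctan2(v[1],v[0])).round(1)
l=[A(172,58,.001),A(148,185,.001)];b=[A(352,78,.028),A(325,215,.028)]
hd=[A(522,163,.094)]
print('lip',l,'back',b,'hend',hd)
L=(l[0]+l[1])/2;Bk=(b[0]+b[1])/2
print('widths',np.linalg.norm(l[0]-l[1]),np.linalg.norm(b[0]-b[1]),'len',np.linalg.norm((L-Bk)[:2]),deg(L-Bk),deg(L-hd[0]),np.linalg.norm((L-hd[0])[:2]))
q=[A(78,290,.036),A(45,475,.036),A(573,390,.02),A(540,575,.02)]
bk=(q[0]+q[1])/2;fr=(q[2]+q[3])/2
print('bin',q,'w',np.linalg.norm(q[0]-q[1]),np.linalg.norm(q[2]-q[3]),'len',np.linalg.norm((bk-fr)[:2]),deg(bk-fr),'bk',bk,'fr',fr)
for n,(u,v) in dict(cream=(166,376),red=(207,405),wood=(266,396),wood2=(157,449),red2=(249,468)).items(): print(n,A(u,v,.011).round(3))
f=B(195,178,.139);nk=B(205,192,.07);k=B(240,495,.12)
print('fun',f,B(45,178,.139)-B(345,178,.139),'neck',nk,'knob',k,deg(f-k),np.linalg.norm((f-k)[:2]))
print('line',deg(B(163,360,.07)-B(283,347,.07)),B(163,360,.07),B(283,347,.07),'mark',B(145,467,.071),B(172,464,.071))
cs=camera_model('scene')
print(onz(cs,(301,188),.139))
# check predicted jar etc.
o=f[:2];print(proj(cs,[list(k)]),proj(cs,[list(f)]))
```

```text
lip [array([ 0.65247892, -0.12431838,  0.001     ]), array([ 0.5995885 , -0.11436388,  0.001     ])] back [array([ 0.64084232, -0.19421797,  0.028     ]), array([ 0.58520104, -0.1827439 ,  0.028     ])] hend [array([ 0.59864094, -0.24736284,  0.094     ])]
widths 0.05381903552962335 0.05681202465273346 len 0.07035357428642085 79.3 77.9 0.13091952919424285
bin [array([ 0.55324454, -0.0832834 ,  0.036     ]), array([ 0.48031469, -0.07078205,  0.036     ]), array([ 0.51658521, -0.28412254,  0.02      ]), array([ 0.44274596, -0.26993228,  0.02      ])] w 0.07399356788660898 0.07519041240261799 len 0.20340925633837087 79.5 bk [ 0.51677962 -0.07703272  0.036     ] fr [ 0.47966558 -0.27702741  0.02      ]
cream [ 0.521 -0.121  0.011]
red [ 0.51  -0.137  0.011]
wood [ 0.513 -0.161  0.011]
wood2 [ 0.492 -0.117  0.011]
red2 [ 0.484 -0.154  0.011]
fun [0.63985653 0.0914835  0.139     ] [-0.00169847  0.13717638  0.        ] neck [0.64520932 0.09300287 0.07      ] knob [0.49719035 0.06889588 0.12      ] 9.0 0.14444320296943147
line 97.1 [0.56291336 0.11113327 0.07      ] [0.57012158 0.05340106 0.07      ] mark [0.51127485 0.1182582  0.071     ] [0.51295697 0.10532483 0.071     ]
[0.62933063 0.08011183 0.139     ]
[[247.39725234 220.4773877 ]] [[301.49065324 184.65449092]]
```

```bash
cat > g.py <<'E'
import sys
from h import *
# g.py x y z yawdeg(of tool y): delta in tool axes (mm, rad)
x,y,z,w=map(float,sys.argv[1:5]);s=get_state();R=s['orientation']
d=R.T@(np.array([x,y,z])-s['tool_pos'])*1000
yaw=np.degrees(np.arctan2(R[1,1],R[0,1]))
print('t',round(s['time'],2),'pos',s['tool_pos'].round(4),'yaw',yaw.round(2),'delta',d.round(1),'turn',np.radians((yaw-w+180)%360-180).round(4),'F',s['wrist_force'].round(2),'w',s['grip_width'].round(4))
E
r='x';python3 -m creep '[[[0,-31.3,26.7,0,0],[0,-31.3,26.7,0,0],[0,-31.3,26.7,0,0],[0,-31.3,26.7,0,0],[0,-31.3,26.7,0,0],[0,-31.3,26.7,0,0],[0,-31.3,26.7,0,0],[0,-31.3,26.7,0,0]]]' 40
python3 -m creep '[[[0,-31.3,26.7,0,0],[0,-31.3,26.7,0,0],[0,-31.3,26.7,0,0],[0,-31.3,26.7,0,0],[0,-31.3,26.7,0,0],[0,-31.3,26.7,0,0],[0,-31.3,26.7,0,0],[0,-31.3,26.7,0,0]]]'
python3 -m creep '[[[0,-31.3,26.7,0,0],[0,-31.3,26.7,0,0],[0,-31.3,26.7,0,0],[0,-31.3,26.7,0,0],[0,-31.3,26.7,0,0],[0,-31.3,26.7,0,0],[0,-31.3,26.7,0,0],[0,-31.3,26.7,0,0]]]'
python3 g.py .605 -.227 .16 -11
```

```text
time: 0.77
tool_pos: [0.3077, 0.3603, 0.2383]
orientation: [[-0.0, 0.235, 0.972], [-0.0, 0.972, -0.235], [-1.0, -0.0, -0.0]]
wrist_force: [0.8, 0.6, -0.7]
grip_width: 0.0882
time: 1.43
tool_pos: [0.4564, 0.0666, 0.2386]
orientation: [[0.0, 0.236, 0.972], [0.0, 0.972, -0.236], [-1.0, 0.0, 0.0]]
wrist_force: [1.2, 1.1, -0.5]
grip_width: 0.088
time: 2.1
tool_pos: [0.605, -0.2269, 0.238]
orientation: [[-0.001, 0.236, 0.972], [0.001, 0.972, -0.236], [-1.0, 0.0, -0.001]]
wrist_force: [1.5, 0.8, 0.4]
grip_width: 0.0884Traceback (most recent call last):
  File "g.py", line 7, in <module>
    print('t',round(s['time'],2),'pos',s['tool_pos'].round(4),'yaw',yaw.round(2),'delta',d.round(1),'turn',np.radians((yaw-w+180)%360-180).round(4),'F',s['wrist_force'].round(2),'w',s['grip_width'].round(4))
                                                                                                                                                                                      ^^^^^^^^^^^^^^^^^^^^^
AttributeError: 'float' object has no attribute 'round'
```

```bash
sed -i "s/s\['grip_width'\].round(4)/round(float(s['grip_width']),4)/" g.py
python3 -m creep '[[[6,0,0,0.125,0],[6,0,0,0.125,0],[6,0,0,0.125,0],[6,0,0,0.125,0],[6,0,0,0.125,0],[6,0,0,0.125,0],[6,0,0,0.125,0],[6,0,0,0.125,0]]]' >/dev/null
python3 -m creep '[[[6,0,0,0.125,0],[6,0,0,0.125,0],[6,0,0,0.125,0],[6,0,0,0.125,0],[0,0,0,0.025,0],[0,0,0,0,0]]]' >/dev/null
python3 g.py .605 -.227 .16 -11
python3 - <<'E'
from h import *
c=camera_model('wrist');im=snapshot('wrist');cv2.imwrite('pics/w1.png',im[:,:,::-1])
import json;json.dump({k:np.array(v).tolist() for k,v in c.items()},open('w1.json','w'))
print(proj(c,[[.605,-.227,.064],[.626,-.119,0],[.599,-.247,.094]]))
E
```

```text
t 3.27 pos [ 0.604  -0.2247  0.1654] yaw -11.03 delta [5.4 1.4 2.1] turn -0.0006 F [-0.39 -0.44  0.27] w 0.0882
[[319.81979826 235.79078485]
 [319.86034573  66.15434538]
 [316.25880554 284.50539374]]
```

View pics/w1.png

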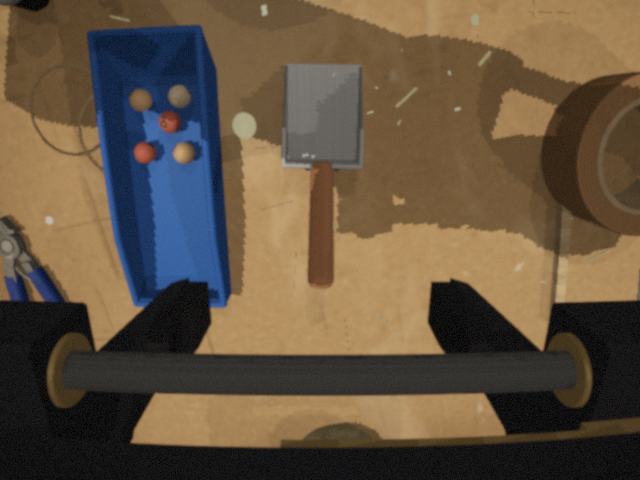

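Run:
```python
from h import *
import json
c={k:np.array(v) for k,v in json.load(open('w1.json')).items()}
f=lambda u,v,z:onz(c,(u,v),z)
dg=lambda v:np.degrees(np.arctan2(v[1],v[0])).round(1)
L=(f(286,65,.001)+f(361,65,.001))/2;H=f(321,284,.092)
print('lip',L,'hend',H,dg(L-H),np.linalg.norm((L-H)[:2]),np.linalg.norm(f(286,65,.001)-f(361,65,.001)))
q=[f(201,28,.036),f(90,33,.036),f(230,304,.02),f(136,304,.02)]
bk=(q[0]+q[1])/2;fr=(q[2]+q[3])/2
print(q,bk,fr,dg(bk-fr),np.linalg.norm((bk-fr)[:2]),np.linalg.norm(q[0]-q[1]),np.linalg.norm(q[2]-q[3]))
u=(bk-fr)[:2];u/=np.linalg.norm(u);o=bk[:2]-.103*u;o2=fr[:2]+.094*u;print('o',o,o2)
for p in [(141,99),(180,96),(170,121),(145,152),(184,152)]:
    P=f(*p,.011)[:2]-o;print((P@u).round(4),(P@[-u[1],u[0]]).round(4))
```

```text
lip [ 0.62875331 -0.11873054  0.001     ] hend [ 0.6016309 -0.2480768  0.092    ] 78.2 0.13215929630576714 0.05462770024089915
[array([ 0.55518256, -0.08436525,  0.036     ]), array([ 0.48155899, -0.06985473,  0.036     ]), array([ 0.52064453, -0.28260412,  0.02      ]), array([ 0.44383675, -0.26874002,  0.02      ])] [ 0.51837078 -0.07710999  0.036     ] [ 0.48224064 -0.27567207  0.02      ] 79.7 0.20182241390507769 0.07503989218004743 0.07804901638774639
o [ 0.49993177 -0.17844608] [ 0.49906847 -0.18319059]
0.0608 0.0174
0.0618 -0.012
0.0443 -0.0028
0.0222 0.0188
0.0214 -0.0113
```

```bash
python3 -m creep '[[[24,2,0,0,0],[24,0,0,0,0],[24,0,0,0,0],[24,0,0,0,0],[25,0,0,0,0],[0,0,0,0,0],[0,0,0,0,255],[0,0,0,0,255]]]' 25
python3 -m creep '[[[0,0,0,0,255],[0,0,0,0,255],[0,0,0,0,255],[0,0,0,0,255],[0,0,0,0,255],[0,0,0,0,255]]]'
python3 g.py .607 -.2265 .045 -11.3
```

```text
time: 3.98
tool_pos: [0.6076, -0.2257, 0.047]
orientation: [[0.001, 0.982, -0.19], [-0.001, -0.19, -0.982], [-1.0, 0.002, 0.0]]
wrist_force: [0.4, 0.6, 0.3]
grip_width: 0.0769
time: 4.48
tool_pos: [0.6069, -0.2254, 0.0461]
orientation: [[0.0, 0.982, -0.191], [-0.0, -0.191, -0.982], [-1.0, 0.0, 0.0]]
wrist_force: [-0.2, -0.1, 0.8]
grip_width: 0.0373
t 4.48 pos [ 0.6069 -0.2254  0.0461] yaw -11.0 delta [1.1 0.3 1. ] turn 0.0053 F [-0.17 -0.14  0.77] w 0.0373
```

```bash
python3 -m creep '[[[0,0,0,0,255],[0,0,0,0,255],[0,0,0,0,255],[0,0,0,0,255],[0,0,0,0,255]]]' 40
python3 -m creep '[[[-20,0,0,0,255],[-20,0,0,0,255],[-20,0,0,0,255],[-15,0,0,0,255],[0,0,0,0,255]]]'
python3 -m creep '[[[0,-23,17,-0.02,255],[0,-23,17,0,255],[0,-23,17,0,255],[0,-23,17,0,255],[0,-23,17,0,255],[0,0,0,0,255]]]' 
python3 g.py .478 -.288 .06 -10.3
python3 - <<'E'
from h import *
a=snapshot('scene')[190:390,220:470]; b=snapshot('wrist')
cv2.imwrite('pics/s2.png',np.hstack([cv2.resize(a,(500,400),interpolation=cv2.INTER_CUBIC),cv2.resize(b[:,:],(300,225)).repeat(1,0) if 0 else cv2.copyMakeBorder(cv2.resize(b,(300,225)),0,175,0,0,cv2.BORDER_CONSTANT)])[:,:,::-1])
E
```

```text
time: 4.9
tool_pos: [0.6066, -0.2254, 0.0456]
orientation: [[-0.0, 0.982, -0.191], [0.0, -0.191, -0.982], [-1.0, -0.0, -0.0]]
wrist_force: [-0.4, -0.1, -1.5]
grip_width: 0.0155
time: 5.32
tool_pos: [0.6093, -0.2264, 0.1247]
orientation: [[0.006, 0.982, -0.191], [-0.003, -0.191, -0.982], [-1.0, 0.007, 0.001]]
wrist_force: [0.8, -0.5, 0.1]
grip_width: 0.0156
time: 5.82
tool_pos: [0.4737, -0.2897, 0.1187]
orientation: [[-0.005, 0.985, -0.173], [0.001, -0.173, -0.985], [-1.0, -0.005, -0.0]]
wrist_force: [0.1, 0.0, -1.1]
grip_width: 0.0158
t 5.82 pos [ 0.4737 -0.2897  0.1187] yaw -9.98 delta [58.7  4.2 -2.4] turn 0.0056 F [ 0.06  0.02 -1.05] w 0.0158
```

View pics/s2.png

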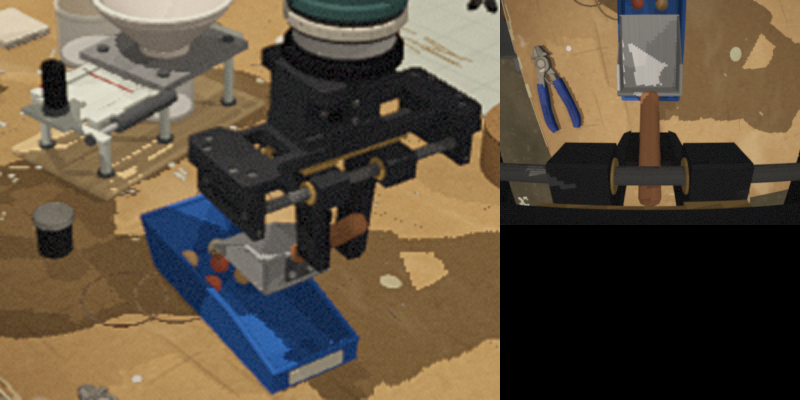

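```bash
python3 -m creep '[[[25,0,0,0,255],[0,0,0,0,255],[0,0,0,0,255]]]' 
python3 g.py .478 -.288 .049 -10.3
```

```text
time: 6.17
tool_pos: [0.4781, -0.2875, 0.094]
orientation: [[-0.003, 0.985, -0.17], [0.002, -0.17, -0.985], [-1.0, -0.004, -0.002]]
wrist_force: [0.0, 0.5, -0.9]
grip_width: 0.0157
t 6.17 pos [ 0.4781 -0.2875  0.094 ] yaw -9.8 delta [45.   0.2  0.6] turn 0.0086 F [ 0.    0.53 -0.85] w 0.0157
```

```bash
python3 -m creep '[[[15,0,0,0.008,255],[15,0,0,0,255],[8,0,0,0,255],[4,0,0,0,255],[2,0,0,0,255],[0,0,0,0,255],[0,0,0,0,255]]]' 
python3 g.py .478 -.288 .049 -10.3
```

```text
time: 6.75
tool_pos: [0.4793, -0.2892, 0.0524]
orientation: [[0.001, 0.984, -0.179], [-0.001, -0.179, -0.984], [-1.0, 0.001, 0.0]]
wrist_force: [-0.2, 0.1, -0.9]
grip_width: 0.0157
t 6.75 pos [ 0.4793 -0.2892  0.0524] yaw -10.3 delta [ 3.4 -1.5 -0.9] turn -0.0001 F [-0.17  0.15 -0.9 ] w 0.0157
```

```bash
python3 -m creep '[[[2,0,0,0,255],[0,0,0,0,255]]]' | grep -E 'pos|force'
python3 -m creep '[[[1,0,0,0,255],[0,0,0,0,255]]]' | grep -E 'pos|force'
python3 -m creep '[[[1,0,0,0,255],[0,0,0,0,255]]]' | grep -E 'pos|force'
```

```text
tool_pos: [0.479, -0.2892, 0.0502]
wrist_force: [-0.8, -0.2, -0.6]
tool_pos: [0.4787, -0.289, 0.0489]
wrist_force: [-0.1, -0.4, -0.1]
tool_pos: [0.4789, -0.2894, 0.0484]
wrist_force: [-1.2, -0.7, 3.3]
```

```bash
python3 -m creep '[[[0,0,-6,0,255],[0,0,-6,0,255],[0,0,-6,0,255],[0,0,-6,0,255],[0,0,-6,0,255],[0,0,-6,0,255],[0,0,-6,0,255],[0,0,-6,0,255]]]' | grep -E 'pos|force'
python3 -m creep '[[[0,0,-6,0,255],[0,0,-6,0,255],[0,0,-6,0,255],[0,0,-4,0,255],[0,0,-4,0,255],[0,0,0,0,255]]]' | grep -E 'pos|force'
python3 g.py .497 -.196 .049 -10.3
python3 - <<'E'
from h import *
a=snapshot('scene')[230:390,280:420]; b=snapshot('wrist')[:300,150:500]
cv2.imwrite('pics/s3.png',np.hstack([cv2.resize(a,(350,400),interpolation=cv2.INTER_CUBIC),cv2.resize(b,(450,400))])[:,:,::-1])
E
```

```text
tool_pos: [0.4882, -0.2417, 0.0486]
wrist_force: [-2.5, -4.6, 6.1]
tool_pos: [0.4928, -0.2156, 0.0485]
wrist_force: [0.4, -2.2, 5.2]
t 8.42 pos [ 0.4928 -0.2156  0.0485] yaw -10.25 delta [ -0.5   0.6 -20. ] turn 0.0008 F [ 0.39 -2.15  5.15] w 0.0153
```

View pics/s3.png

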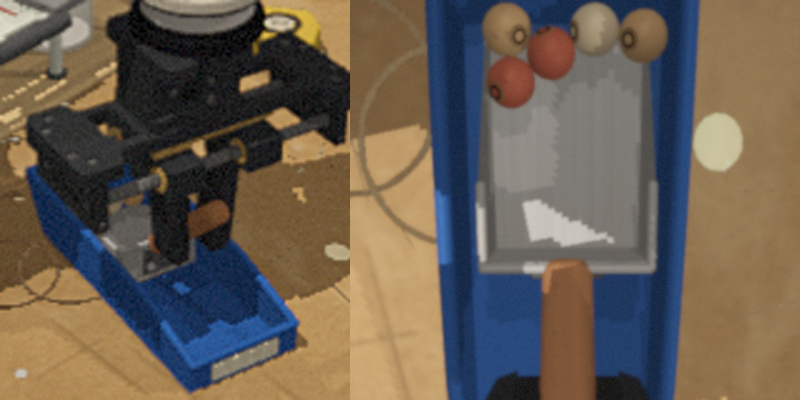

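```bash
python3 -m creep '[[[0,0,-3,0,255],[0,0,-2,0,255],[0,0,0,0,255]]]' | grep -E 'pos|force'
python3 -m creep '[[[0,0,-2,0,255],[0,0,0,0,255]]]' | grep -E 'pos|force'
python3 -m creep '[[[0,0,-2,0,255],[0,0,0,0,255]]]' | grep -E 'pos|force'
python3 -m creep '[[[0,0,-2,0,255],[0,0,0,0,255]]]' | grep -E 'pos|force'
```

```text
tool_pos: [0.4937, -0.2111, 0.0485]
wrist_force: [-0.3, -3.4, 5.2]
tool_pos: [0.4939, -0.2101, 0.0486]
wrist_force: [-1.8, -7.1, 4.7]
tool_pos: [0.4942, -0.2097, 0.0491]
wrist_force: [-4.4, -11.3, 6.5]
tool_pos: [0.4947, -0.2093, 0.0498]
wrist_force: [-5.9, -17.0, 8.9]
```

```bash
python3 -m creep '[[[0,0,5,0,255],[-5,0,-3.5,0,255],[-5,0,-3.5,0,255],[-5,0,-3.5,0,255],[-5,0,-3.5,0,255],[-5,0,-3.5,0,255],[0,0,0,0,255]]]' 20| grep -E 'pos|force'
python3 -m creep '[[[0,0,-2,0,255],[0,0,0,0,255]]]' | grep -E 'pos|force'
```

```text
tool_pos: [0.4962, -0.1918, 0.0731]
wrist_force: [-0.9, -2.1, 0.5]
tool_pos: [0.4965, -0.1915, 0.0732]
wrist_force: [-3.1, -5.8, 4.1]
```

Run:
```python
from h import *
b=snapshot('wrist')[:300,150:500];a=snapshot('scene')[230:390,280:420]
cv2.imwrite('pics/s4.png',np.hstack([cv2.resize(a,(350,400),interpolation=cv2.INTER_CUBIC),cv2.resize(b,(450,400))])[:,:,::-1])
```

```text
(no output)
```

View pics/s4.png

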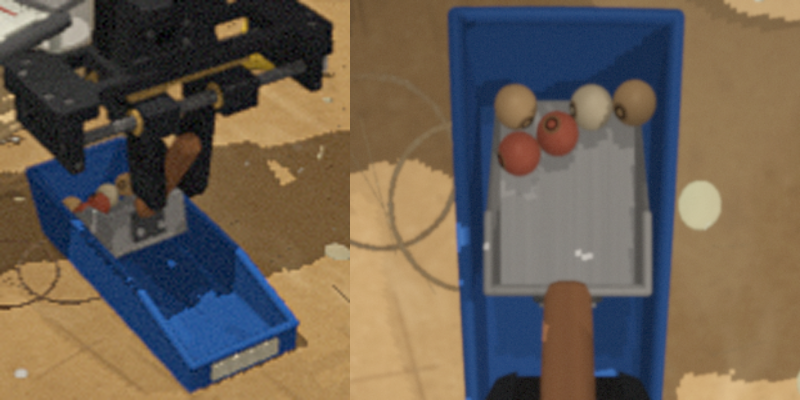

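```bash
python3 -m creep '[[[5,0,4,0,255],[5,0,3.5,0,255],[5,0,3.5,0,255],[5,0,3.5,0,255],[4,0,3.5,0,255],[1,0,0,0,255],[0,0,0,0,255]]]' 20| grep -E 'pos|force'
python3 -m creep '[[[0,0,0,0,255],[0,0,0,0,255]]]' 60| grep -E 'pos|force'
python3 -m creep '[[[0,0,2,0,255],[-3,0,0,0,255],[-5,0,-3.5,0,255],[-5,0,-3.5,0,255],[0,0,0,0,255]]]' | grep -E 'pos|force'
python3 -m creep '[[[-5,0,-3.5,0,255],[-5,0,-3.5,0,255],[-5,0,-3.5,0,255],[0,0,0,0,255]]]' | grep -E 'pos|force'
python3 g.py .497 -.196 .049 -10.3
```

```text
tool_pos: [0.4933, -0.2088, 0.0478]
wrist_force: [-1.5, -1.0, 6.9]
tool_pos: [0.4933, -0.2087, 0.0478]
wrist_force: [-1.9, -1.7, 5.9]
tool_pos: [0.4945, -0.2032, 0.0613]
wrist_force: [0.5, 0.4, -1.1]
tool_pos: [0.497, -0.1932, 0.0771]
wrist_force: [0.6, 0.2, -1.2]
t 11.62 pos [ 0.497  -0.1932  0.0771] yaw -10.28 delta [28.1  0.4  2.8] turn 0.0003 F [ 0.64  0.17 -1.21] w 0.0152
```

```bash
python3 -m creep '[[[0,0,-3,0,255],[0,0,-2,0,255],[0,0,0,0,255]]]' | grep -E 'pos|force'
python3 -m creep '[[[4,0,0.5,0,255],[4,0,1,0,255],[0,0,0,0,255]]]' | grep -E 'pos|force'
python3 -m creep '[[[4,0,1,0,255],[4,0,1,0,255],[0,0,0,0,255]]]' | grep -E 'pos|force'
python3 - <<'E'
from h import *
b=snapshot('wrist')[:300,150:500];a=snapshot('scene')[230:390,280:420]
cv2.imwrite('pics/s5.png',np.hstack([cv2.resize(a,(350,400),interpolation=cv2.INTER_CUBIC),cv2.resize(b,(450,400))])[:,:,::-1])
E
```

```text
tool_pos: [0.4971, -0.1889, 0.0759]
wrist_force: [-0.6, -1.9, -0.2]
tool_pos: [0.4974, -0.1923, 0.0688]
wrist_force: [-3.1, -7.5, 7.7]
tool_pos: [0.4971, -0.1951, 0.0611]
wrist_force: [-3.3, -9.9, 8.8]
```

View pics/s5.png

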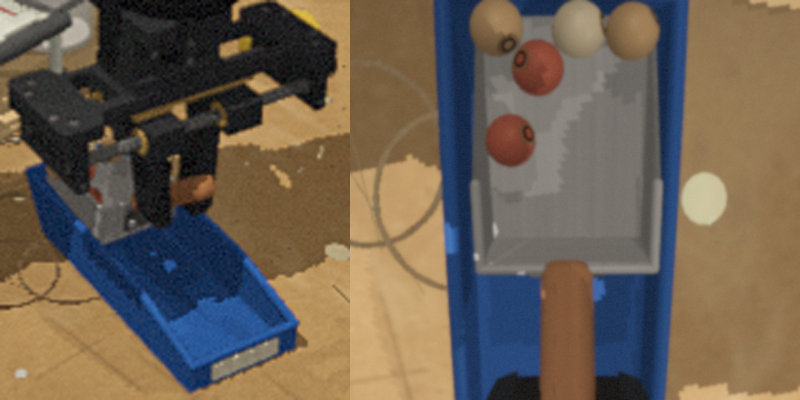

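```bash
python3 -m creep '[[[4,0,1.5,0,255],[4,0,1.5,0,255],[0,0,0,0,255]]]' | grep -E 'pos|force'
python3 -m creep '[[[3,0,1.5,0,255],[3,0,1.5,0,255],[0,0,0,0,255],[0,0,0,0,255]]]' | grep -E 'pos|force'
python3 - <<'E'
from h import *
b=snapshot('wrist')[:300,150:500];a=snapshot('scene')[230:390,280:420]
cv2.imwrite('pics/s6.png',np.hstack([cv2.resize(a,(350,400),interpolation=cv2.INTER_CUBIC),cv2.resize(b,(450,400))])[:,:,::-1])
b=cv2.cvtColor(b,cv2.COLOR_RGB2HSV);m=((b[:,:,1]>90)&((b[:,:,0]<18))&(b[:,:,2]>60)).astype(np.uint8)
m=cv2.morphologyEx(m,cv2.MORPH_OPEN,np.ones((9,9)))
n,_,st,ce=cv2.connectedComponentsWithStats(m)
for i in range(1,n):
    if st[i,4]>150: print(st[i],(ce[i]*[450/350,400/300]).round())
E
```

```text
tool_pos: [0.4966, -0.1977, 0.0528]
wrist_force: [-3.4, -8.5, 7.0]
tool_pos: [0.4962, -0.1995, 0.0467]
wrist_force: [-1.5, -4.9, 5.5]
[  0   0  28  31 642] [16. 19.]
[ 31  11  23  33 518] [56. 39.]
[ 16  57  33  35 701] [39. 95.]
[  0  81  16  44 496] [  7. 132.]
[  18   81   42   42 1094] [ 54. 141.]
[ 105  100   39   76 2222] [159. 184.]
[ 149  139   36   36 1102] [214. 208.]
[194 140  34  30 865] [270. 207.]
[ 147  192   44  108 4327] [217. 330.]
[320 198  12  13 154] [419. 272.]
[ 254  233   48   67 2041] [353. 359.]
[334 271  16  29 329] [440. 380.]
```

```bash
python3 -m creep '[[[-3,0,3,0,255],[-8,0,2,0,255],[-12,0,0,0,255],[-18,0,0,0,255],[-22,0,0,0,255],[-22,0,0,0,255],[-22,0,0,0,255],[-22,0,0,0,255]]]' | grep -E 'pos|force'
python3 -m creep '[[[-22,0,0,0,255],[-16,0,0,0,255],[-8,0,0,0,255],[-4,0,0,0,255],[0,0,0,0,255]]]' | grep -E 'pos|force'
python3 g.py .6217 -.0153 .222 -10.3
python3 - <<'E'
from h import *
b=snapshot('wrist')[:300,150:500];a=snapshot('scene')[160:320,290:430]
cv2.imwrite('pics/s7.png',np.hstack([cv2.resize(a,(350,400),interpolation=cv2.INTER_CUBIC),cv2.resize(b,(450,400))])[:,:,::-1])
E
```

```text
tool_pos: [0.4941, -0.2024, 0.1764]
wrist_force: [0.0, -0.5, -2.2]
tool_pos: [0.4946, -0.2028, 0.2256]
wrist_force: [-0.0, 0.5, -1.9]
t 14.23 pos [ 0.4946 -0.2028  0.2256] yaw -10.31 delta [   3.7   91.5 -207.3] turn -0.0002 F [-0.01  0.52 -1.91] w 0.0154
```

View pics/s7.png

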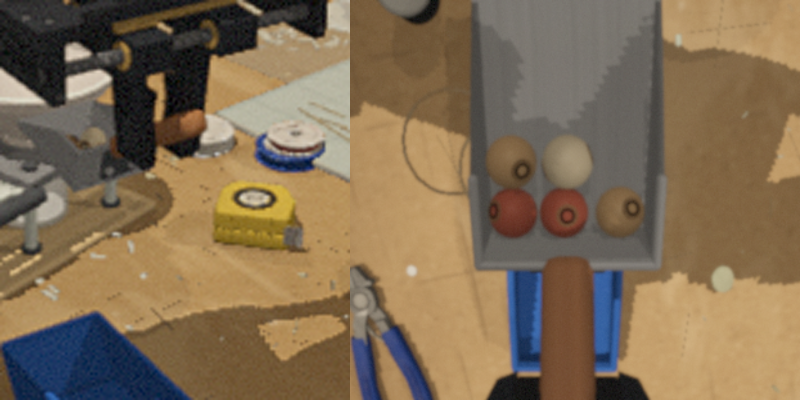

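```bash
python3 -m creep '[[[0,4,-8,0,255],[0,6,-14,0,255],[0,8,-18,0,255],[0,9,-20,0,255],[0,9,-20,0,255],[0,9,-20,0,255],[0,9,-20,0,255],[0,9,-20,0,255]]]' | grep -E 'pos|force'
python3 -m creep '[[[0,9,-20,0,255],[0,8,-18,0,255],[0,6,-13,0,255],[0,4,-9,0,255],[0,1.5,-5,0,255],[0,0,-2,0,255],[0,0,0,0,255],[0,0,0,0,255]]]' | grep -E 'pos|force'
python3 g.py .6217 -.0153 .222 -10.3
```

```text
tool_pos: [0.5814, -0.0747, 0.223]
wrist_force: [1.0, 0.6, -1.0]
tool_pos: [0.621, -0.0162, 0.2246]
wrist_force: [0.1, -0.2, -1.2]
t 15.67 pos [ 0.621  -0.0162  0.2246] yaw -10.34 delta [ 2.6  0.5 -1. ] turn -0.0006 F [ 0.07 -0.21 -1.21] w 0.0153
```

```bash
cat > bl.py <<'E'
from h import *
import sys
b=snapshot('wrist')[:300,150:500];cv2.imwrite('pics/%s.png'%sys.argv[1],cv2.resize(b,(525,450))[:,:,::-1])
h=cv2.cvtColor(b,cv2.COLOR_RGB2HSV);m=((h[:,:,1]>90)&((h[:,:,0]<18))&(h[:,:,2]>60)).astype(np.uint8)
m=cv2.morphologyEx(m,cv2.MORPH_OPEN,np.ones((9,9)))
n,_,st,ce=cv2.connectedComponentsWithStats(m)
for i in range(1,n):
    if st[i,4]>300: print(st[i],(ce[i]).round())
E
python3 bl.py p0
python3 -m creep '[[[0,0,0,0,255],[0,0,0,0,255],[0,0,0,0,255],[0,0,0,0,255]]]' 15| grep -E 'width|force'
python3 bl.py p1
python3 -m creep '[[[0,0,0,0,255],[0,0,0,0,255],[0,0,0,0,255],[0,0,0,0,255]]]' 9| grep -E 'width|force'
python3 bl.py p2
```

```text
[ 275   93   75   72 2007] [308. 126.]
[ 115  104   32   74 1681] [131. 145.]
[308 135  27  23 327] [321. 147.]
[ 149  141   36   37 1090] [167. 159.]
[193 141  36  36 964] [210. 159.]
[   0  193   69   93 2292] [ 26. 235.]
[ 144  193   84  107 5379] [174. 244.]
[277 211  37  28 652] [293. 226.]
[229 214  46  29 888] [252. 229.]
wrist_force: [-0.7, 0.6, -1.1]
grip_width: 0.0158
[281  93  27  30 573] [295. 107.]
[ 115  107   32   71 1571] [132. 147.]
[309 108  27  25 490] [322. 118.]
[315 131  35  25 452] [332. 143.]
[277 137  36  39 809] [293. 156.]
[ 149  142   36   36 1081] [167. 159.]
[194 142  32  35 846] [209. 159.]
[ 61 185  30  46 824] [ 75. 207.]
[ 142  193   68  107 5077] [171. 245.]
[   0  195   42   52 1317] [ 21. 223.]
[211 212  49  32 863] [235. 229.]
[277 214  22  24 430] [287. 226.]
[  6 261  24  23 343] [ 19. 272.]
wrist_force: [-0.0, 0.1, -1.2]
grip_width: 0.0157
[295  12  20  35 416] [303.  31.]
[ 286   81   64   84 2231] [311. 127.]
[ 115  113   32   65 1458] [132. 149.]
[ 149  142   36   36 1079] [167. 159.]
[193 143  27  34 653] [207. 161.]
[263 143  24  37 508] [277. 162.]
[ 142  193   62  107 4967] [170. 245.]
[ 23 194  41  25 705] [ 44. 207.]
[   0  209   36   77 1699] [ 14. 247.]
[229 214  42  28 763] [253. 229.]
[276 217  25  21 374] [287. 226.]
```

```bash
python3 -m creep '[[[0,0,0,0,255],[0,0,0,0,255],[0,0,0,0,255],[0,0,0,0,255]]]' 5| grep -E 'width|force'
python3 bl.py p3
python3 -m creep '[[[0,0,0,0,255],[0,0,0,0,255],[0,0,0,0,255],[0,0,0,0,255],[0,0,0,0,255],[0,0,0,0,255]]]' 3| grep -E 'width|force'
python3 bl.py p4
```

```text
wrist_force: [0.0, -1.0, -0.9]
grip_width: 0.016
[295   6  20  40 531] [303.  28.]
[287  95  16  31 367] [295. 110.]
[308 108  27  26 511] [322. 119.]
[124 133  28  27 638] [137. 146.]
[153 132  28  28 644] [167. 146.]
[ 262  135   65   50 1114] [289. 155.]
[190 136  22  24 482] [200. 147.]
[225 151  24  24 423] [236. 162.]
[  24  189   65   44 1461] [ 60. 208.]
[  0 220  38  25 636] [ 19. 231.]
[ 149  236   42   64 2388] [169. 270.]
[  0 253  22  33 480] [  9. 269.]
wrist_force: [-0.5, -0.6, -1.2]
grip_width: 0.016
[296   9  19  39 495] [304.  30.]
[142  34  22  49 843] [153.  58.]
[304 107  46  25 838] [329. 120.]
[ 268  120   78   46 1682] [301. 141.]
[225 151  20  23 327] [235. 162.]
[  18  195   60   53 1785] [ 43. 219.]
[   0  209   23   78 1139] [  8. 250.]
[278 215  17  24 343] [286. 227.]
[231 219  29  22 369] [245. 230.]
[ 149  236   41   64 2365] [169. 270.]
```

View pics/p4.png

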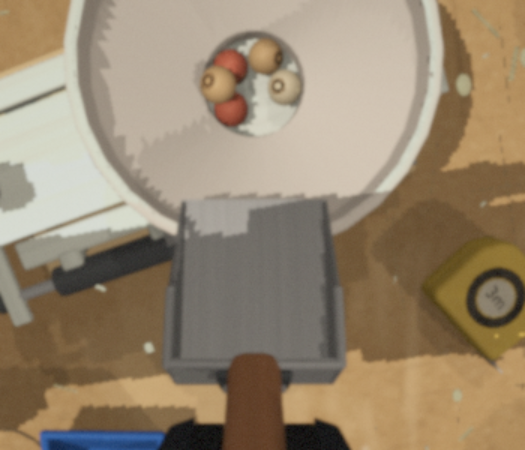

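```bash
python3 -m creep '[[[0,0,0,0,255],[0,0,0,0,255],[-20,0,0,0,255],[-20,0,0,0,255],[0,2,25,0,255],[0,3,30,0,255],[0,4,35,0,255],[0,4,35,0,255]]]' 30| grep -E 'pos|width|force'
python3 -m creep '[[[0,4,30,0,255],[0,4,25,0,255],[0,3,20,0,255],[20,0,9,0,255],[30,0,0,0,255],[30,0,0,0,255],[30,0,0,0,255],[0,0,0,0,255]]]' | grep -E 'pos|width|force'
python3 g.py .607 -.2265 .046 -11
```

```text
tool_pos: [0.6118, -0.1416, 0.2651]
wrist_force: [0.8, -1.1, -0.8]
grip_width: 0.0155
tool_pos: [0.6029, -0.2239, 0.1471]
wrist_force: [-1.5, 0.8, -2.3]
grip_width: 0.0158
t 18.75 pos [ 0.6029 -0.2239  0.1471] yaw -10.33 delta [101.    5.8   2.1] turn 0.0116 F [-1.46  0.83 -2.27] w 0.0158
```

```bash
python3 -m creep '[[[15,4,0,0,255],[12,0,0,0,255],[8,0,0,0,255],[8,0,0,0,255],[8,0,0,0,255],[8,0,0,0,255],[0,0,0,0,255]]]' 5| grep -E 'pos|width|force'
python3 -m creep '[[[8,0,0,0,255],[8,0,0,0,255],[8,0,0,0,255],[6,0,0,0,255],[0,0,0,0,255]]]' | grep -E 'pos|width|force'
python3 -m creep '[[[6,0,0,0,255],[4,0,0,0,255],[0,0,0,0,255]]]' | grep -E 'pos|width|force'
python3 g.py .607 -.2265 .046 -11
```

```text
tool_pos: [0.6106, -0.2258, 0.0939]
wrist_force: [-0.4, 0.6, -0.9]
grip_width: 0.0157
tool_pos: [0.6113, -0.2262, 0.0648]
wrist_force: [0.5, -0.5, -0.2]
grip_width: 0.0163
tool_pos: [0.6109, -0.2258, 0.0545]
wrist_force: [1.2, 0.5, -0.5]
grip_width: 0.0158
t 20.0 pos [ 0.6109 -0.2258  0.0545] yaw -10.32 delta [ 8.5 -3.7  1.4] turn 0.0119 F [ 1.22  0.49 -0.49] w 0.0158
```

```bash
python3 -m creep '[[[4,0,0,0,255],[3,0,0,0,255],[0,0,0,0,255]]]' | grep -E 'pos|width|force'
python3 -m creep '[[[2,0,0,0,255],[0,0,0,0,255]]]' | grep -E 'pos|width|force'
python3 bl.py p5
```

```text
tool_pos: [0.6111, -0.2258, 0.0478]
wrist_force: [0.1, 0.1, -0.1]
grip_width: 0.016
tool_pos: [0.6114, -0.226, 0.0463]
wrist_force: [0.3, -0.6, 0.1]
grip_width: 0.016
[ 172    0  121  141 6001] [241.  58.]
[239   0  27  25 391] [251.  10.]
[  237     8   113   292 20170] [301. 168.]
[130  40  41  27 734] [151.  56.]
[  7 223  29  23 431] [ 20. 233.]
[ 123  231   71   69 3283] [165. 265.]
[200 242  21  21 327] [209. 252.]
```

```bash
python3 -m creep '[[[2,0,0,0,255],[0,0,0,0,255]]]' | grep -E 'pos|width|force'
python3 -m creep '[[[0,0,0,0,0],[0,0,0,0,0],[0,0,0,0,0],[0,0,0,0,0],[0,0,0,0,0],[0,0,0,0,0]]]' | grep -E 'pos|width|force'
python3 -m creep '[[[-20,0,0,0,0],[-30,0,0,0,0],[-40,0,0,0,0],[-40,0,0,0,0],[0,0,0,0,0]]]' 40 | grep -E 'pos|width|force'
python3 - <<'E'
from h import *
b=snapshot('wrist')[:300,150:500];a=snapshot('top')[170:320,250:480]
cv2.imwrite('pics/s8.png',np.hstack([cv2.resize(a,(460,300),interpolation=cv2.INTER_CUBIC),b[:,10:350]])[:,:,::-1])
cv2.imwrite('pics/full8.png',snapshot('scene')[:,:,::-1])
E
python3 g.py .4972 .0689 .18 -82
```

```text
tool_pos: [0.6115, -0.2262, 0.0445]
wrist_force: [-0.4, 0.0, 0.2]
grip_width: 0.016
tool_pos: [0.6115, -0.2262, 0.0447]
wrist_force: [0.3, 0.4, 0.2]
grip_width: 0.054
tool_pos: [0.6169, -0.2283, 0.1852]
wrist_force: [1.9, -0.7, 1.8]
grip_width: 0.0872
t 21.7 pos [ 0.6118 -0.2263  0.1754] yaw -10.31 delta [  -4.9 -165.5 -269.9] turn 1.2512 F [-0.34  0.27  0.01] w 0.088
```

```bash
python3 -m creep '[[[0,-16.5,-27,0,0],[0,-16.5,-27,0,0],[0,-16.5,-27,0,0],[0,-16.5,-27,0,0],[0,-16.5,-27,0,0],[0,-16.5,-27,0,0],[0,-16.5,-27,0,0],[0,-16.5,-27,0,0]]]' | grep -E 'pos'
python3 -m creep '[[[0,-16.5,-27,0,0],[0,-16.5,-27,0,0],[0,0,0,0.125,0],[0,0,0,0.125,0],[0,0,0,0.125,0],[0,0,0,0.125,0],[0,0,0,0.125,0],[0,0,0,0.125,0]]]' | grep -E 'pos'
python3 -m creep '[[[0,0,0,0.125,0],[0,0,0,0.125,0],[0,0,0,0.125,0],[0,0,0,0.123,0],[0,0,0,0,0],[0,0,0,0,0]]]' | grep -E 'pos'
python3 g.py .4972 .0689 .18 -81.8
python3 - <<'E'
from h import *
import json
c=camera_model('wrist');b=snapshot('wrist');a=snapshot('top')
json.dump({k:np.array(v).tolist() for k,v in c.items()},open('w2.json','w'))
a0=cv2.imread('pics/top0.png')[:,:,::-1]
t=a0[222:262,400:485];r=cv2.matchTemplate(a[200:290,380:510],t,cv2.TM_CCOEFF_NORMED);_,v,_,l=cv2.minMaxLoc(r);print('tmpl',v,l[0]+380-400,l[1]+200-222)
cv2.imwrite('pics/w2.png',b[:,:,::-1]);cv2.imwrite('pics/t2.png',a[:,:,::-1])
print('knob pred',proj(c,[[.4972,.0689,.12],[.4972,.0689,.075]]))
b8=cv2.imread('pics/s8.png')[:,460:]
cv2.imwrite('pics/v12.png',np.hstack([cv2.resize(b,(560,420))[:,:,::-1],cv2.copyMakeBorder(cv2.resize(a[215:335,375:495,::-1],(230,230)),0,190,0,0,cv2.BORDER_CONSTANT)]))
i=np.vstack([cv2.resize(a[215:335,375:495,::-1],(230,215)),cv2.resize(b8,(230,205))])
cv2.imwrite('pics/v12.png',np.hstack([cv2.resize(b,(560,420))[:,:,::-1],i]))
E
```

```text
tool_pos: [0.5176, 0.0112, 0.1718]
tool_pos: [0.4955, 0.0689, 0.1719]
tool_pos: [0.4961, 0.0689, 0.1726]
t 23.53 pos [0.4961 0.0689 0.1726] yaw -81.62 delta [-7.4  0.1 -1.1] turn 0.0031 F [0.13 0.25 0.06] w 0.0884
tmpl 0.9627863168716431 8 -1
knob pred [[320.30443884 257.29457613]
 [320.10368436 232.65773609]]
```

View pics/v12.png

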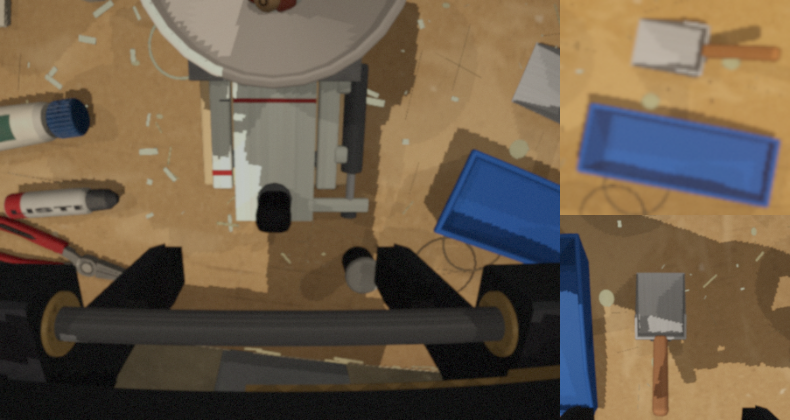

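Run:
```python
from h import *
import json
c={k:np.array(v) for k,v in json.load(open('w2.json')).items()}
f=lambda u,v,z:onz(c,(u*640/560,v*640/560),z)
im=cv2.imread('pics/w2.png');h=cv2.cvtColor(im,cv2.COLOR_BGR2HSV)
roi=im[190:280,280:350].max(2)<45
ys,xs=np.nonzero(roi);print('dark',xs.min()+280,xs.max()+280,ys.min()+190,ys.max()+190)
for y in range(200,275,8):
    r=np.nonzero(roi[y-190])[0]
    if len(r):print(y,r.min()+280,r.max()+280)
m=((h[:,:,1]>120)&((h[:,:,0]<8)|(h[:,:,0]>172))&(h[:,:,2]>70));m[:, :220]=0;m[:,400:]=0
n,_,st,ce=cv2.connectedComponentsWithStats(m.astype(np.uint8))
for i in range(1,n):
    if st[i,4]>15:print(st[i],ce[i].round(1),onz(c,ce[i],.07).round(4))
a,b=f(235,101,.07),f(316,101,.07);print(np.degrees(np.arctan2((a-b)[1],(a-b)[0])))
print('knobtop',f(274,219,.12))
```

```text
dark 294 331 211 264
224 297 330
232 296 331
240 295 330
248 294 331
256 294 330
264 303 323
[327   0   8   6  17] [330.6   1.4] [0.6318 0.0828 0.07  ]
[267 113  94   4 360] [312.9 114.6] [0.568  0.0837 0.07  ]
[243 195  22   5 110] [253.5 197. ] [0.5128 0.1136 0.07  ]
98.34653944225039
knobtop [0.5005065  0.07317003 0.12      ]
```

```bash
python3 -m creep '[[[15,-3,-4,0,0],[20,0,0,0,0],[20,0,0,0,0],[20,0,0,0,0],[16,0,0,0,0],[0,0,0,0,0],[0,0,0,0,255],[0,0,0,0,255]]]' 50| grep -E 'pos|force|width'
python3 -m creep '[[[0,0,0,0,255],[0,0,0,0,255],[0,0,0,0,255],[0,0,0,0,255],[0,0,0,0,255],[0,0,0,0,255],[0,0,0,0,255],[0,0,0,0,255]]]' | grep -E 'pos|force|width'
python3 -m creep '[[[0,0,0,0,255],[0,0,0,0,255],[0,0,0,0,255]]]' | grep -E 'pos|force|width'
python3 g.py .4972 .0689 .08 -81.8
```

```text
tool_pos: [0.5016, 0.0725, 0.0844]
wrist_force: [0.2, -0.8, 0.1]
grip_width: 0.077
tool_pos: [0.501, 0.0725, 0.0837]
wrist_force: [-0.5, 0.2, -0.5]
grip_width: 0.0238
tool_pos: [0.5009, 0.0732, 0.0837]
wrist_force: [-0.7, 5.5, 1.4]
grip_width: 0.0214
t 25.22 pos [0.5009 0.0732 0.0837] yaw -81.84 delta [3.7 3.8 4.3] turn -0.0007 F [-0.68  5.55  1.43] w 0.0214
```

```bash
python3 -m creep '[[[0,-1,3,0,255],[0,0,5,0,255],[0,0,6,0,255],[0,0,6,0,255],[0,0,6,0,255],[0,0,6,0,255],[0,0,6,0,255],[0,0,5,0,255]]]' | grep -E 'pos|force|width'
python3 -m creep '[[[0,0,4,0,255],[0,0,3,0,255],[0,0,0,0,255],[0,0,0,0,255],[0,0,0,0,255],[0,0,0,0,255]]]' | grep -E 'pos|force|width'
cat > m.py <<'E'
from h import *
import sys
s=get_state();print(s['time'],s['tool_pos'].round(4),s['wrist_force'].round(1))
c=camera_model('wrist');im=snapshot('wrist');cv2.imwrite('pics/%s.png'%sys.argv[1],im[:,:,::-1])
h=cv2.cvtColor(im,cv2.COLOR_RGB2HSV)
m=((h[:,:,1]>120)&((h[:,:,0]<8)|(h[:,:,0]>172))&(h[:,:,2]>60));m[:,:150]=0;m[:,420:]=0
n,_,st,ce=cv2.connectedComponentsWithStats(m.astype(np.uint8))
u=np.array([np.cos(np.radians(8.2)),np.sin(np.radians(8.2))])
for i in range(1,n):
    if st[i,4]>15:
        P=onz(c,ce[i],.07);print(st[i],ce[i].round(1),P.round(4),'along',round(P[:2]@u*1000,1))
E
python3 m.py k1
```

```text
tool_pos: [0.4591, 0.0674, 0.0838]
wrist_force: [7.3, 3.6, -7.8]
grip_width: 0.0216
tool_pos: [0.4525, 0.0665, 0.0837]
wrist_force: [7.0, 3.2, -8.2]
grip_width: 0.0212
26.3833 [0.4525 0.0665 0.0837] [ 7.   3.2 -8.2]
[205 129  36  10 310] [222.  133.8] [0.513  0.1141 0.07  ] along 524.1
[247 128 146   6 820] [320.9 130.3] [0.5196 0.0759 0.07  ] along 525.1
```

```bash
python3 -m creep '[[[0,0,1,0,255],[0,0,0,0,255],[0,0,0,0,255],[0,0,0,0,255],[0,0,0,0,255],[0,0,0,0,255]]]' | grep -E 'pos|force|width'
python3 m.py k2
python3 - <<'E'
from h import *
a=snapshot('top')[:,:,::-1];cv2.imwrite('pics/t3.png',a)
c=camera_model('top')
# anything bead-like left in the funnel neck? compare to initial empty picture
a0=cv2.imread('pics/top0.png')
u=proj(c,[[.643,.092,.07]])[0].astype(int);print(u)
for n,i in(('t0',a0),('t2',cv2.imread('pics/t2.png')),('t3',a)):
    p=i[u[1]-12:u[1]+13,u[0]-12:u[0]+13];hs=cv2.cvtColor(p,cv2.COLOR_BGR2HSV);print(n,p.reshape(-1,3).mean(0).round(),(hs[:,:,1]>80).sum())
s=snapshot('scene');cv2.imwrite('pics/sc3.png',s[:,:,::-1])
cs=camera_model('scene');j=proj(cs,[[.641,.091,.02]])[0].astype(int);print('jar px',j)
for n,i in(('0',cv2.imread('pics/scene0.png')),('3',s[:,:,::-1])):
    p=i[j[1]-14:j[1]+15,j[0]-22:j[0]+23];hs=cv2.cvtColor(p,cv2.COLOR_BGR2HSV);print(n,p.reshape(-1,3).mean(0).round(),((hs[:,:,1]>110)&(hs[:,:,0]<12)).sum(),((hs[:,:,1]>80)).sum())
E
```

```text
tool_pos: [0.4516, 0.0663, 0.0838]
wrist_force: [9.3, 3.0, -8.6]
grip_width: 0.0212
26.9333 [0.4516 0.0663 0.0838] [ 9.3  3.  -8.6]
[205 127  36  10 327] [222.1 131.1] [0.5132 0.114  0.07  ] along 524.2
[247 128 146   6 827] [320.6 130.4] [0.5187 0.0759 0.07  ] along 524.3
[301 223]
t0 [152. 173. 184.] 0
t2 [ 88. 109. 128.] 227
t3 [122. 145. 160.] 104
jar px [303 238]
0 [ 88. 102. 111.] 1 313
3 [76. 89. 97.] 0 307
```

Run:
```python
from h import *
def asc(i,x0,x1,y0,y1):
    h=cv2.cvtColor(i,cv2.COLOR_BGR2HSV).astype(int)
    for y in range(y0,y1):
        print(y,''.join('R' if (p[1]>135 and (p[0]<9 or p[0]>172) and p[2]>60) else 'w' if (p[1]>85 and p[2]>60 and p[0]<25) else '#' if p[2]<60 else '+' if p[2]<120 else '.' for p in h[y,x0:x1]))
for n,b in(('pics/t2.png',(286,318,208,240)),('pics/t3.png',(286,318,208,240)),('pics/scene0.png',(278,334,222,258)),('pics/sc3.png',(278,334,222,258))):
    print(n);asc(cv2.imread(n),*b)
```

```text
pics/t2.png
208 ................................
209 ................................
210 ................................
211 ................................
212 .............++++...............
213 ..........+++++++...............
214 ........+++++..wwww++...........
215 ......++++++..wwwww+++..........
216 .....+++w+++..wwwwww+++.........
217 .....+wwwwww+wwwwwww++..........
218 .....+wwwwwwwwwwwwww+...........
219 ....+wwwwwwwwwwwwww++...........
220 ....+wwwwwwwww++ww++............
221 .....wwwwwwww+++++++............
222 ......wwwwwww+..................
223 .......wwwww++..................
224 .......+www++...................
225 ........wwww+...................
226 .......wwwwww...................
227 ......wwRRwwwww..wwww...........
228 ......wRwwwwwwwwwwRRww+.........
229 ......wRwwwwwwwwwwwwwww+........
230 ......wwwwwwwwwwwwwRRww+........
231 .......wwwwwwwwwwwwwRww.........
232 ........wwwwwwwwwwwwww..........
233 .........+wwwwwwwwwww...........
234 ..........wwwwww................
235 ............w...................
236 ................................
237 ...........
[... 5012 characters left out ...]
.........++wwwwwwwwwwwwwwwwww
247 +++###############+...++++.........++wwwwwwwwwwwwwwwwwww
248 #######+########++....+++.......++++wwwwwwwwwwwwwwwwwwww
249 ###############+......++++....++++wwwwwwwwwwwwwwwwwwwwww
250 #############www++++++++++++++++wwwwwwwwwwwwwwwwwwwwwwww
251 ##########+wwwwwwwww+++++.++wwwwwwwwwwwwwwwwwwwwwwwwwwww
252 +########wwwwwwwwwwwww++++.+wwwwwwwwwwwwwwwwwwwwwwwwwwww
253 +######+wwwwwwwwwwwww++++.+wwwwwwwwwwwwwwwwwwwwwwwwwwwww
254 #####wwwwwwwwwwwwwwwww+++++wwwwwwwwwwwwwwwwwwwwwwwwwwwww
255 ###+wwwwwwwwwwwwwwwwww+++..wwwwwwwwwwwwwwwwwwwwwwwwwwwww
256 wwwwwwwwwwwwwwwwwwwwww+++.++wwwwwwwwwwwwwwwwwwwwwwwwwwww
257 wwwwwwwwwwwwwwwwwwwww+++++++wwwwwwwwwwwwwwwwwwwwwwwwwwww
```

```bash
python3 -m creep '[[[0,0,0,0,255],[0,0,0,0,255],[0,0,0,0,255],[0,0,0,0,255]]]' | grep -E 'pos|force'
python3 - <<'E'
from h import *
a=snapshot('top')[:,:,::-1];cv2.imwrite('pics/t4.png',a)
c=camera_model('top')
print('cam',(-cv2.Rodrigues(c['rvec'])[0].T@c['tvec']).round(3))
t=np.linspace(0,2*np.pi,40)
for n,z,r in(('necktop',.09,.022),('neckbot',.072,.022),('jarfloor',.013,.0275),('jartop',.058,.0275)):
    p=proj(c,np.c_[.642+r*np.cos(t),.091+r*np.sin(t),0*t+z]);print(n,p.min(0).round(1),p.max(0).round(1))
t3=cv2.imread('pics/t3.png');t0=cv2.imread('pics/top0.png');print('still',np.abs(a.astype(int)-t3)[208:240,286:318].mean())
for y in range(208,240,2):print(y,' '.join('%3d,%3d,%3d'%tuple(a[y,x,::-1]) for x in range(288,316,2)))
E
```

```text
tool_pos: [0.4516, 0.0664, 0.0838]
wrist_force: [7.8, 3.2, -8.2]
cam [ 0.464 -0.003  1.132]
necktop [289.5 211.2] [312.5 233.9]
neckbot [290.5 213. ] [313.1 235.3]
jarfloor [290.8 215.7] [317.6 242.2]
jartop [288.4 211.5] [316.3 239.1]
still 0.6051432291666666
208 196,178,156 198,180,159 201,183,161 203,185,163 205,188,165 207,189,167 207,189,167 208,190,168 209,191,168 209,191,168 207,190,167 207,190,167 206,189,166 206,188,166
210 198,179,158 197,179,157 200,182,161 203,185,163 205,187,165 206,189,166 207,189,167 208,190,168 208,190,167 209,191,169 208,190,168 207,190,167 206,189,167 205,188,165
212 198,180,158 196,178,157 198,180,158 201,184,161 197,180,158 186,168,147 175,158,136 179,162,140 193,176,154 204,187,165 207,190,168 207,189,167 206,188,166 205,187,165
214 199,181,159 195,177,155 193,175,153 173,156,136 154,139,118 146,129,109 143,127,107 144,129,107 147,132,110 163,148,127 191,174,152 205,187,165 204,186,164 204,186,164
216 199,182,159 189,172,151 162,145,125 141,125,105 142,127,104 141,126,102 149,136,113 158,145,121 154,141,120 145,132,112 153,138,117 191,174,151 203
[... 1212 characters left out ...]
 138,122,104
232 156,140,120 155,138,118 145,128,107 130,111, 87 118, 96, 75 137,122,102 163,153,131 186,178,156 187,180,157 185,177,155 163,153,132 142,127,109 137,122,103 138,123,104
234 157,140,121 156,140,121 156,140,120 155,138,117 135,112, 93 120, 92, 73 127,106, 87 172,162,141 169,157,136 157,146,125 143,128,109 139,125,107 137,123,104 140,125,106
236 157,140,121 157,140,121 156,140,120 158,141,121 157,141,121 155,138,119 154,136,117 158,142,122 156,140,120 152,136,118 151,136,117 149,134,115 147,132,113 148,133,113
238 157,141,122 158,141,121 158,141,121 158,142,122 157,141,121 157,141,121 156,140,121 156,139,121 155,138,119 154,138,119 153,137,118 152,137,117 151,135,115 150,134,115
```

```bash
python3 m.py k3; python3 -c "
from cell import *
print(job_done());s=get_state();print(s['time'],s['tool_pos'],s['grip_width'])"
```

```text
27.4667 [0.4516 0.0664 0.0838] [ 8.   3.5 -8.7]
[205 127  36  10 321] [222.  131.1] [0.5132 0.1141 0.07  ] along 524.2
[247 127 146   7 825] [320.8 130.3] [0.5188 0.0758 0.07  ] along 524.3
the job is handed in; nothing more can be done
None
the job is handed in; nothing more can be done
```

The job is handed in at about 27.5 s of the 64 s. I scooped all five beads from the bin and poured all five into the funnel while the shutter was shut. The scoop went back onto the table, then I gripped the knob, pulled the shutter to the mark and kept holding it.

- **Shutter:** in the last wrist picture the red line lies within about 0.1 mm of the mark along the pull. The spring load of about 8 N was steady and the grip held at 21 mm on the knob.
- **Beads in the jar:** I had used up the 12 viewed pictures, so I judged this only from pixel values in the top image. It shows an open neck with a clear centre and about four bead-like spots where the jar wall should be, so I believe at least three are in. The scene camera's view of the jar was too obstructed to confirm it or give an exact count.
- **Scoop:** in the pictures it lies flat on the table. It came to rest about 15 mm further back than where it started.
- **Jar, film tub, tape measure and spray pen:** I did not go near any of them on purpose. I made no separate measurement at the end of whether they had moved.

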